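Open the hinged deckle over a fresh sheet and hold it up

TASK

The hinged deckle frame of the papermaking mould is kept shut by a steel hold-down bar lying across it. First lift the bar off and lay it flat on the felt-topped board, letting go of it, with the deckle still shut; then raise the deckle (its wooden knob is there for that) until it stands open at 45 degrees, and finish while the gripper is still holding it there (it falls shut if let go). Do not touch the fresh sheet, and leave the tray, jar, cup and brush where they are.

Things in the scene. Friction and masses are not known exactly. Their poses are not given: they have to be found in the camera images.
- bar_center (a point): Centre of the hold-down bar: a loose steel tube, square section 22 x 22 mm, 240 mm long, about 0.3 to 0.6 kg. Its y axis runs along the length, z up. At the start it lies across the two side rails of the shut deckle, roughly parallel to the hinge, near the middle of the frame, its underside 46 mm above the table (its middle bridges the open window).
- felt_board: Couching board: wooden board with a grey felt top, 300 (x) x 150 (y) x 12 mm thick, fixed on the table on the left or the right of the mould. Origin: centre of its underside; the felt is 12 mm above it.
- hinge (a point): Middle of the deckle's hinge line, 24 mm above the table, on the side of the mould towards the robot. Fixed. Its y axis is the hinge line, its x axis points from the hinge across the mould to the knob side (away from the robot), z up. The mould is a fixed wooden base 240 x 240 x 24 mm, its centre 110 mm from the hinge along x.
- knob (a point): Grip point on the centre line of the wooden knob standing on the deckle rail opposite the hinge. Knob: 24 mm (x) x 26 mm (y) x 38 mm tall above the rail. The point is 22 mm above the rail's top, 16 mm below the knob's top, 207.5 mm from the hinge line along the deckle and 44 mm above the deckle's underside plane. Axes turn with the deckle: z up the knob, x away from the hinge, y along the hinge.
- deckle (a joint): Opening angle of the deckle in rad (wooden frame 220 x 220 x 22 mm, rails 25 mm wide, 0.32 kg): 0 shut flat on the mould, grows as the knob side rises, 0.785 is 45 degrees, stop at 1.35. It turns easily and falls shut under its own weight when let go.
- sheet: Fresh sheet with pressed flowers, 165 x 165 x 2 mm, lying on the mould inside the deckle's window (170 x 170 mm). Origin: its underside, 24 mm above the table. Its top is 20 mm below the bar's underside. Not to be touched.
- tray: Heavy white plastic tray, 270 x 150 x 50 mm, with paper in it, fixed on the other side of the mould from the felt board. Leave alone. Origin: centre of its underside.
- jar: Jar, 60 mm diameter, 85 mm high, beyond the mould. Leave alone. Origin: centre of its underside.
- cup: White cup, 72 mm rim diameter, 80 mm high, beyond the mould. Leave alone. Origin: centre of its underside.
- brush: Flat brush about 230 mm long, lying crosswise on the table beyond the mould. Leave alone. Origin: on its underside, near its middle.
- bar: The hold-down bar as a body; origin at the middle of its underside, 11 mm below point bar_center.
Not all that is in view belongs to the job. There is more than one size of the bar; the job needs the larger.

How it is judged:
By the outcome, as a careful person would: the job done as asked, in the order asked, and still so for the second after the job is handed in, while the arm keeps its last pose, push and grip.
It also fails if it takes over 58 s, if anything falls off the work surface, if the arm or the gripper's body presses on something with over 40 N, if the wrist force passes 120 N, or if a joint passes its speed limit or range.

ROBOT

A 7-joint arm with a two-finger parallel gripper is mounted at the origin on the work surface. World frame = base frame: x ahead of the robot, y to its left, z up, the work surface at z = 0. Lengths are in m, angles in rad, forces in N, time in s.
With the tool pointing down it reaches from about 0.4 to 0.85 m from the base axis. Payload 4.5 kg.
Tool frame: the origin (TCP) lies on the centre line of the jaws, within the pads' length; the fingertips stand 8 mm ahead of it and the grasp point (between the pads) lies 11 mm behind it; z points along the fingers, y is the direction in which the jaws open and shut (so a half turn about z gives the same grasp; the last joint's range is limited). The gripper opens to 88 mm and grips with 3 to 60 N. Pads are 18 mm wide; open, the fingers measure 123 mm over their backs; the gripper's body (75 mm by 187 mm) begins 45 mm behind the grasp point.
Start: joints at [1.34, 0.689, -0.195, 1.565, 0.157, 0.902, -0.215], TCP at [0.164, -0.603, 0.247] pointing down, gripper open.
Joint ranges: [-3.01, 3.01], [-0.46, 2.08], [-1.47, 1.51], [0.13, 2.56], [-1, 4.14], [0.04, 2.09], [-2.66, 2.66]. Speed limits (rad/s): [2.57, 2.57, 3.14, 3.14, 3.14, 3.14, 3.14].

INTERFACE

Orientations are given as a 3x3 rotation matrix whose columns are the frame's x, y, z axes.
In Python, from rig import * gives the robot as it stands. The module is installed in compiled form; this text tells all that it offers.
- The arm moves only by the shell command python3 -m crank 'ROWS' [FORCE]. ROWS is JSON, one flat list of numbers, 7 for each row, row after row: the opening, from 0 (shut) to 1 (fully open), then the shift along the world's x, y, z in units of 50 mm (1.0 is 50 mm), then the turn, a rotation vector about the world's x, y, z in units of 8 degrees (1.0 is 8 degrees). In form: [claw, dx, dy, dz, wx, wy, wz, claw, dx, dy, dz, wx, wy, wz, ...]. A call has 1 to 12 rows; each row is the pose to reach, as a shift and turn from the pose commanded when the call began; what a row does not reach only later rows make up. A row lasts 1/10 s, in which the tool goes at most 50 mm and 8.59 degrees, less where a joint would pass 70% of its speed; a pose out of reach is approached as far as the arm can. A call with a gripper value outside its range is refused whole. The fingers move at their own pace and stop on an object; FORCE is the grip in N (left out, the last holds). Time passes only in rows, so rows that repeat a pose let the fingers close. It gives the time, the measured TCP pose, the force and the opening at its end, in the units of the state.
- get_state(): the state, without advancing time (a new reading comes with each control period).
- grab_frame(name): name is "side" or "top" or "wrist"; returns (picture, depth): 384x512x3 uint8, red, green, blue; 384x512 float32, m along the optical axis (not along the pixel's ray), 0 where there is no reading.
- camera_params(name): a dict with "mtx" (3x3 intrinsics, pixels), "world_from_camera" (4x4, takes a point from camera to world coordinates). Camera axes: x right, y up, looking along -z (the intrinsics and any distortion apply to the point x, -y, -z); pixel columns grow to the right and rows downward; lengths in m; the calibration is good to about 2 mm. The wrist camera is an equidistant fisheye: a pixel r from the principal point sees the ray r / f radians off the axis. A picture is of the moment at which its call begins: read the wrist's pose just before it. camera_params takes no time and is no camera call; for the wrist camera it gives the pose at the moment of the call.
- close_job(): hands the job in, once; it reports no verdict.
The state is a dict: "time": time; "qpos": joint angles; "dq": joint speeds; "joint_torque": joint torques, N m; "eef_pos": TCP position; "ee_rot": TCP orientation; "force": force on the tool from outside, world axes, zero at the start; "moment": the same for the moment, N m; "gripper_width": opening from 0.0 (shut) to 1.0 (fully open).
Only numpy, scipy, OpenCV 4.12 (cv2) and the standard library are available. Lean on these libraries where they do the work, as an engineer would, in place of code of your own. Each camera call takes 0.05 s, during which the arm holds its last target.

## Working session

There is one attempt and no reset: what is moved stays moved. The work goes in short steps, Python scripts to look and compute and a shell command to move; the robot and the scene stay as the last step left them, time stands still between calls to the robot, and variables do not carry over. Pictures are saved under pics/ and viewed, and the job is handed in when it is done.

```bash
mkdir -p pics
cat > h.py <<'E'
from rig import *
import numpy as np, cv2
def snap(n,f):
    p,d=grab_frame(n); cv2.imwrite('pics/'+f+'.png',p[:,:,::-1]); np.save('pics/'+f+'.npy',d); return p,d
def pt(n,u,v,d=None,z=None):
    c=camera_params(n);K=c['mtx'];T=np.array(c['world_from_camera'])
    r=np.array([(u-K[0][2])/K[0][0],-(v-K[1][2])/K[1][1],-1.0])
    if d is not None: return T[:3,:3]@(r*d)+T[:3,3]
    w=T[:3,:3]@r; s=(z-T[2,3])/w[2]; return T[:3,3]+s*w
E
python3 - <<'E'
from h import *
s=get_state();print(s)
for n in ['top','side']: snap(n,n+'0'); print(camera_params(n))
E
```

```text
{'time': 0.0, 'qpos': array([ 1.33981823,  0.69001407, -0.19450469,  1.56632846,  0.15727798,
        0.90254596, -0.21508774]), 'dq': array([ 1.12786565e-03, -2.78725390e-03,  5.07848787e-05,  1.45541905e-03,
       -2.07987507e-05, -1.29297205e-03, -1.79363205e-04]), 'joint_torque': array([ 1.51059010e-05, -5.27564549e+01, -1.26726028e+00, -1.53429562e+01,
       -5.27778617e-02,  6.43584921e-03,  1.63317918e-04]), 'eef_pos': array([ 0.16334493, -0.60262405,  0.24589518]), 'ee_rot': array([[ 9.65131208e-01,  2.61765854e-01, -6.23569463e-04],
       [ 2.61766564e-01, -9.65129535e-01,  1.80181905e-03],
       [-1.30170603e-04, -1.90222143e-03, -9.99998182e-01]]), 'force': array([-0.47552923, -0.55385262,  0.06810133]), 'moment': array([ 0.0092532 , -0.01132586, -0.03328971]), 'gripper_width': 1.0001861336616094}
{'mtx': array([[482.3409113 ,   0.        , 256.12516235],
       [  0.        , 482.3409113 , 203.01689058],
       [  0.        ,   0.        ,   1.        ]]), 'world_from_camera': array([[ 0.01959025,  0.99582353, -0.08917238,  0.38292786],
       [-0.99972819,  0.02063822,  0.01084519,  0.0134695 ],
       [ 0.01264026,  0.08893568,  0.99595716,  1.35187465],
       [ 0.        ,  0.        ,  0.        ,  1.        ]])}
{'mtx': array([[490.2465204 ,   0.        , 260.66611966],
       [  0.        , 490.2465204 , 185.27671867],
       [  0.        ,   0.        ,   1.        ]]), 'world_from_camera': array([[-0.98750858,  0.09822747, -0.12319974,  0.30772918],
       [-0.1573691 , -0.65385832,  0.74007045,  1.14536018],
       [-0.00785993,  0.75021374,  0.66114867,  1.08663968],
       [ 0.        ,  0.        ,  0.        ,  1.        ]])}
```

View pics/top0.png

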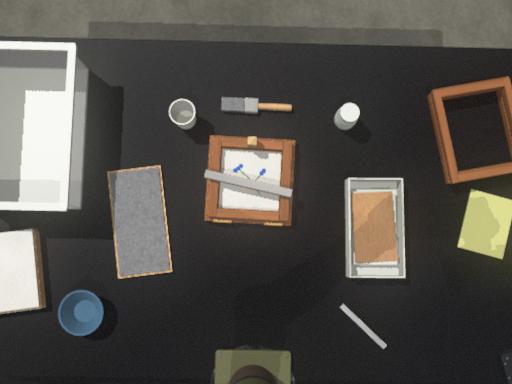

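View pics/side0.png

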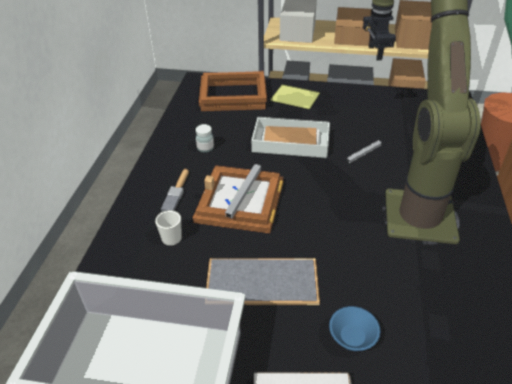

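The top view shows the bar from (205,175) to (291,191) on the mould, the knob at (252,141), the felt board around (140,222), and a smaller loose decoy bar at (363,326). Next I measure these.

Run:
```python
from h import *
p=cv2.imread('pics/top0.png'); d=np.load('pics/top0.npy')
hsv=cv2.cvtColor(p,cv2.COLOR_BGR2HSV)
def w(u,v,z):return pt('top',u,v,z=z)
print('depth pts bar',pt('top',248,183,d=d[183,248]),'felt',pt('top',140,222,d=d[222,140]),'knob',pt('top',252,140,d=d[140,252]))
# world points map
H,W=d.shape;vv,uu=np.mgrid[:H,:W]
c=camera_params('top');K=c['mtx'];T=c['world_from_camera']
P=np.stack([(uu-K[0,2])/K[0,0]*d,-(vv-K[1,2])/K[1,1]*d,-d],-1)@T[:3,:3].T+T[:3,3]
Z=P[...,2]
def rect(m,z,name):
    m=m.astype(np.uint8)
    cs,_=cv2.findContours(m,cv2.RETR_EXTERNAL,cv2.CHAIN_APPROX_NONE)
    c_=max(cs,key=cv2.contourArea)[:,0,:]
    X=np.array([w(u,v,z)[:2] for u,v in c_],np.float32)
    print(name,cv2.minAreaRect(X),len(c_)); 
win=np.zeros((H,W),bool);win[125:235,195:305]=1
bar=win&(hsv[...,1]<50)&(Z>0.056)&(Z<0.085); print(Z[bar].mean());rect(bar,0.068,'bar')
kn=win&(Z>0.072); print(kn.sum());rect(kn,0.084,'knob')
frame=win&(hsv[...,1]>90)&(Z>0.012)&(hsv[...,2]>40);rect(frame,0.046,'frame')
f=np.zeros((H,W),bool);f[155:290,100:180]=1
rect(f&(Z>0.005),0.012,'felt')
m=win.copy(); v=cv2.resize(p[120:240,195:305],None,fx=5,fy=5,interpolation=cv2.INTER_NEAREST);cv2.imwrite('pics/topz.png',v)
q=cv2.imread('pics/side0.png');cv2.imwrite('pics/sidez.png',cv2.resize(q[150:310,180:330],None,fx=3.7,fy=3.7,interpolation=cv2.INTER_CUBIC))
```

```text
depth pts bar [0.55131827 0.02233345 0.06796985] felt [0.44331664 0.31902862 0.01439651] knob [0.66459755 0.01398526 0.0863363 ]
0.0685869781030305
bar ((0.5497148633003235, 0.022084161639213562), (0.23958680033683777, 0.02329167351126671), 78.12066650390625) 186
227
knob ((0.6610970497131348, 0.012560127303004265), (0.024412648752331734, 0.024040060117840767), 1.20843505859375) 32
frame ((0.5000624656677246, 0.01937626302242279), (0.2356783151626587, 0.11635670810937881), 87.57855224609375) 282
felt ((0.44432568550109863, 0.3200974464416504), (0.3079913258552551, 0.1614391952753067), 6.930753231048584) 378
```

View pics/topz.png

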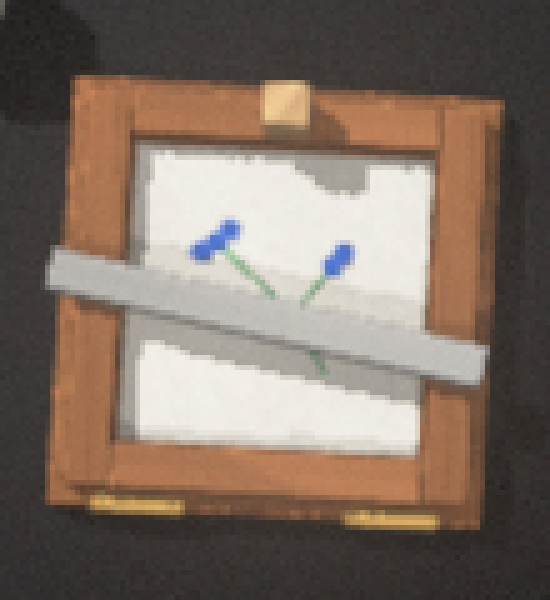

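View pics/sidez.png

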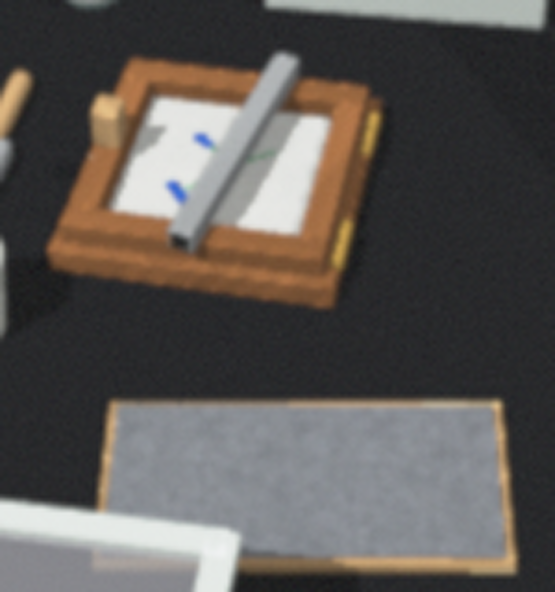

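Run:
```python
from h import *
def w(a,b,z):return pt('top',195+a/5-.4,120+b/5-.4,z=z)[:2]
TL,TR,BR,BL=w(75,77,.046),w(503,100,.046),w(478,528,.046),w(47,502,.046)
iTL,iTR,iBR,iBL=w(134,136,.046),w(437,152,.046),w(420,455,.03),w(112,440,.046)
print(TL,TR,BR,BL)
for a,b in((BL,TL),(BR,TR),(iBL,iTL)): print('x-axis yaw',np.degrees(np.arctan2(*(a-b)[::-1]))+180)
for a,b in((TR,TL),(BR,BL),(iTR,iTL)): print('y-axis yaw-90',np.degrees(np.arctan2(*(b-a)[::-1]))-90)
# side-view check of bar ends on top and knob top centre
f=lambda a,b,z:pt('side',180+a/3.7,150+b/3.7,z=z)[:2]
print('side bar ends',f(288,58,.068),f(185,236,.068),'knobtop',f(108,99,.084))
print('felt side corners',f(110,403,.012),f(500,403,.012),f(515,558,.012),f(97,552,.012))
# bin wall y
d=np.load('pics/top0.npy')
for u in (70,80,85,90): print(u,pt('top',u,190,d=d[190,u]))
```

```text
[0.68492606 0.13083736] [ 0.67735872 -0.10489452] [ 0.44142552 -0.09425161] [0.45079284 0.13938454]
x-axis yaw 357.90931044969545
x-axis yaw 357.41714568983974
x-axis yaw 357.4114582230836
y-axis yaw-90 -1.8386482402167275
y-axis yaw-90 -2.2959670983632208
y-axis yaw-90 -1.795265014626807
side bar ends [ 0.52211379 -0.08987983] [0.5670013  0.14418519] knobtop [0.66182451 0.00699125]
felt side corners [0.60112022 0.27580504] [0.3059634  0.23076772] [0.28488494 0.3706377 ] [0.57820009 0.41056266]
70 [0.51989871 0.48754055 0.09129691]
80 [0.52769587 0.4851036  0.02485537]
85 [0.53019761 0.47837137 0.00461284]
90 [ 0.53106418  0.46619246 -0.00061929]
```

```bash
python3 -m crank '[1,0.3,0.5,0,0,0,0.3, 1,0.7,1.2,0,0,0,0.8, 1,1.2,2,0,0,0,1.3, 1,1.7,2.8,0,0,0,1.8, 1,2.2,3.6,0,0,0,2.3, 1,2.7,4.4,0,0,0,2.8, 1,3.2,5.2,0,0,0,3.3, 1,3.7,6,0,0,0,3.8, 1,4.2,6.8,0,0,0,4.3, 1,4.7,7.6,0,0,0,4.8, 1,5.1,8.2,0,0,0,5.2, 1,5.3,8.5,0,0,0,5.4]' 40
python3 -m crank '[0.6,0.3,0.5,-0.2,0,0,0.3, 0.6,0.6,1,-0.4,0,0,0.6, 0.6,0.9,1.5,-0.6,0,0,0.9, 0.6,1.2,2,-0.8,0,0,1.2, 0.6,1.5,2.5,-1,0,0,1.5, 0.6,1.8,3,-1.2,0,0,1.8, 0.6,2.1,3.4,-1.4,0,0,2.1, 0.6,2.3,3.8,-1.6,0,0,2.3, 0.6,2.43,4,-1.7,0,0,2.47, 0.6,2.43,4,-1.7,0,0,2.47, 0.6,2.43,4,-1.7,0,0,2.47]'
python3 - <<'E'
from h import *
s=get_state();print(s['eef_pos'],s['ee_rot'],s['qpos']);snap('wrist','w1');snap('top','t1');print(camera_params('wrist'))
E
```

```text
time: 1.3
eef_pos: [0.4305, -0.1746, 0.2468]
ee_rot: [[0.518, 0.855, 0.001], [0.855, -0.518, 0.002], [0.002, 0.0, -1.0]]
force: [-0.5, -0.5, 0.5]
gripper_width: 1.0
time: 2.4
eef_pos: [0.5496, 0.0206, 0.1617]
ee_rot: [[0.207, 0.978, -0.001], [0.978, -0.207, -0.001], [-0.001, -0.001, -1.0]]
force: [0.3, -0.2, 0.8]
gripper_width: 0.599
[0.54957968 0.02059938 0.16168735] [[ 2.06803461e-01  9.78382072e-01 -9.21439840e-04]
 [ 9.78381622e-01 -2.06804449e-01 -1.15001848e-03]
 [-1.31571532e-03 -6.63692002e-04 -9.99998914e-01]] [ 0.09699292  0.73030789 -0.36699058  1.86757844  0.42488374  0.62234245
 -0.74277745]
{'mtx': array([[297.31863964,   0.        , 251.6611751 ],
       [  0.        , 297.31863964, 192.87369044],
       [  0.        ,   0.        ,   1.        ]]), 'world_from_camera': array([[ 9.78168289e-01,  1.99154746e-01,  5.93648561e-02,
         5.65264149e-01],
       [-2.07812936e-01,  9.36352604e-01,  2.82944489e-01,
         9.25307272e-02],
       [ 7.63300194e-04, -2.89104112e-01,  9.57297357e-01,
         2.99716026e-01],
       [ 0.00000000e+00,  0.00000000e+00,  0.00000000e+00,
         1.00000000e+00]])}
```

View pics/w1.png

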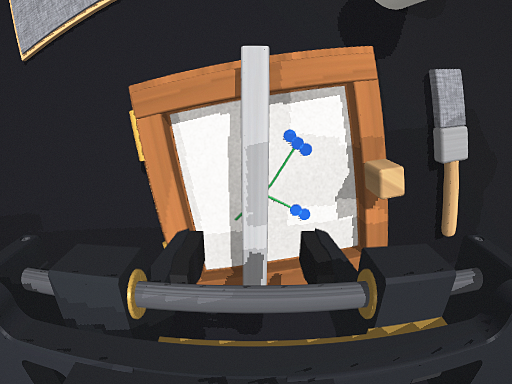

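The bar runs vertically at column 256 between the fingers (about 190 and 312), so the jaws are centred and aligned. I'll cross-check knob, bar end and felt through the fisheye camera.

```bash
cat >> h.py <<'E'
def fe(u,v,z,c=None):
    c=c or camera_params('wrist');K=c['mtx'];T=c['world_from_camera']
    a=(u-K[0,2])/K[0,0];b=(v-K[1,2])/K[1,1];r=np.hypot(a,b)
    ray=T[:3,:3]@np.array([np.sin(r)*a/r,-np.sin(r)*b/r,-np.cos(r)])
    return (T[:3,3]+(z-T[2,3])/ray[2]*ray)[:2]
E
python3 - <<'E'
from h import *
p=cv2.imread('pics/w1.png')
cv2.imwrite('pics/w1z.png',cv2.resize(p[30:260,120:420],None,fx=2.6,fy=2.6))
L=[];
for v in (60,100,150,200,235):
    r=p[v].astype(int); b=[u for u in range(225,285)]
    g=p[v,225:285].mean(1).astype(int); e=np.abs(np.diff(g)); print(v,[(225+i,e[i]) for i in np.where(e>12)[0]])
for (u,v) in ((242,46),(269,46)): print(fe(u,v,.068))
for (u,v) in ((243,150),(268,150),(244,220),(267,220)): print(fe(u,v,.068))
print('knob', fe(384,160,.084),fe(404,170,.084),fe(402,196,.084),fe(377,190,.084))
E
```

```text
60 [(np.int64(236), np.int64(18)), (np.int64(237), np.int64(20)), (np.int64(238), np.int64(67)), (np.int64(240), np.int64(21)), (np.int64(241), np.int64(35)), (np.int64(242), np.int64(24)), (np.int64(266), np.int64(13)), (np.int64(267), np.int64(13)), (np.int64(268), np.int64(85))]
100 [(np.int64(234), np.int64(16)), (np.int64(237), np.int64(21)), (np.int64(238), np.int64(19)), (np.int64(240), np.int64(15)), (np.int64(241), np.int64(40)), (np.int64(242), np.int64(16)), (np.int64(267), np.int64(38)), (np.int64(268), np.int64(39))]
150 [(np.int64(226), np.int64(22)), (np.int64(227), np.int64(56)), (np.int64(240), np.int64(40)), (np.int64(241), np.int64(28)), (np.int64(242), np.int64(40)), (np.int64(244), np.int64(21)), (np.int64(245), np.int64(13)), (np.int64(266), np.int64(13)), (np.int64(267), np.int64(37)), (np.int64(268), np.int64(97))]
200 [(np.int64(228), np.int64(52)), (np.int64(229), np.int64(29)), (np.int64(240), np.int64(52)), (np.int64(241), np.int64(32)), (np.int64(242), np.int64(32)), (np.int64(243), np.int64(15)), (np.int64(246), np.int64(21)), (np.int64(266), np.int64(13)), (np.int64(267), np.int64(24)), (np.int64(268), np.int64(39)), (np.int64(270), np.int64(13)), (np.int64(272), np.int64(123)), (np.int64(273), np.int64(54)), (np.int64(274), np.int64(21)), (np.int64(276), np.int64(44)), (np.int64(277), np.int64(30)), (np.int64(278), np.int64(22)), (np.int64(279), np.int64(57)), (np.int64(280), np.int64(18))]
235 [(np.int64(229), np.int64(56)), (np.int64(230), np.int64(55)), (np.int64(242), np.int64(38)), (np.int64(243), np.int64(35)), (np.int64(265), np.int64(16)), (np.int64(266), np.int64(61)), (np.int64(267), np.int64(93))]
[0.56802544 0.14017676]
[0.58822252 0.13598002]
[0.55155106 0.05987317]
[0.5707757  0.05581179]
[0.53965696 0.00210567]
[ 0.55855451 -0.00193198]
knob [0.65949918 0.03354621] [0.67713685 0.02200444] [6.73838020e-01 5.26131783e-05] [0.65096314 0.01016737]
```

View pics/w1z.png

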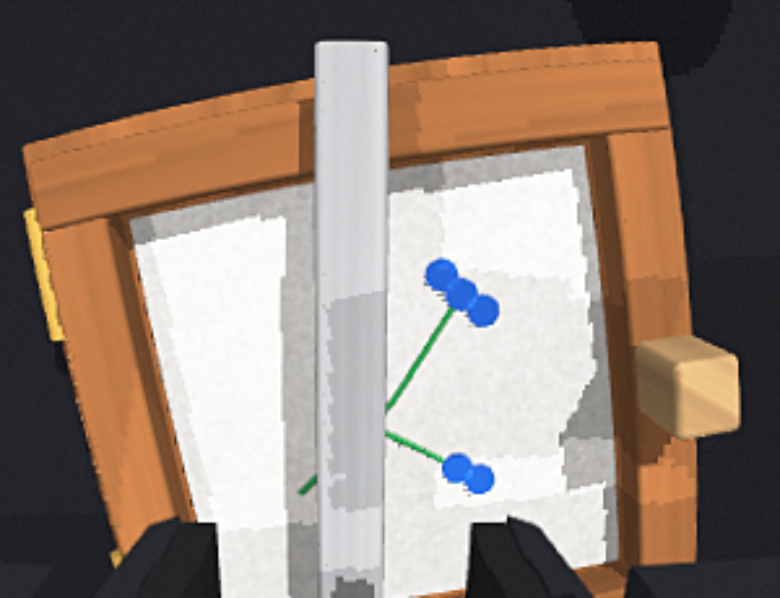

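```bash
python3 -m crank '[0.6,0,0.02,-0.4,0,0,0, 0.6,0,0.03,-0.8,0,0,0, 0.6,0,0.03,-1.2,0,0,0, 0.6,0,0.03,-1.6,0,0,0, 0.6,0,0.03,-1.9,0,0,0, 0.6,0,0.03,-2.1,0,0,0, 0.6,0,0.03,-2.2,0,0,0, 0.6,0,0.03,-2.2,0,0,0, 0.6,0,0.03,-2.2,0,0,0]' 40
python3 -m crank '[0,0,0,0,0,0,0,0,0,0,0,0,0,0,0,0,0,0,0,0,0,0,0,0,0,0,0,0,0,0,0,0,0,0,0,0,0,0,0,0,0,0,0,0,0,0,0,0,0]' 40
```

```text
time: 3.4
eef_pos: [0.5505, 0.0231, 0.0523]
ee_rot: [[0.206, 0.979, 0.001], [0.979, -0.206, 0.0], [0.0, 0.001, -1.0]]
force: [-0.6, 0.8, 0.2]
gripper_width: 0.599
time: 4.1
eef_pos: [0.551, 0.0232, 0.052]
ee_rot: [[0.206, 0.979, 0.002], [0.979, -0.206, 0.0], [0.001, 0.002, -1.0]]
force: [3.0, -0.6, 2.1]
gripper_width: 0.249
```

Gripped: 0.249 × 88 = 22 mm, which is the large bar. Lifting.

```bash
python3 -m crank '[0,0,0,0.15,0,0,0, 0,0,0,0.4,0,0,0, 0,0,0,0.8,0,0,0, 0,0,0,1.2,0,0,0, 0,0,0,1.6,0,0,0, 0,0,0,2,0,0,0, 0,0,0,2.3,0,0,0, 0,0,0,2.4,0,0,0, 0,0,0,2.4,0,0,0]'
python3 - <<'E'
from h import *
snap('side','s2')
s=get_state();print(s['eef_pos'],s['qpos'],s['force'],s['moment'],s['gripper_width'])
E
```

```text
time: 5.0
eef_pos: [0.5498, 0.0232, 0.1724]
ee_rot: [[0.206, 0.979, 0.0], [0.979, -0.206, -0.0], [0.0, 0.0, -1.0]]
force: [1.1, 0.4, -4.0]
gripper_width: 0.244
[0.54946554 0.02305394 0.17165671] [ 0.10175137  0.71625421 -0.38105907  1.85992185  0.41809345  0.64559539
 -0.7399657 ] [ 0.30955371  0.53551369 -4.91796732] [-0.0770473  -0.07118937  0.01893127] 0.2439326765596035
```

View pics/s2.png

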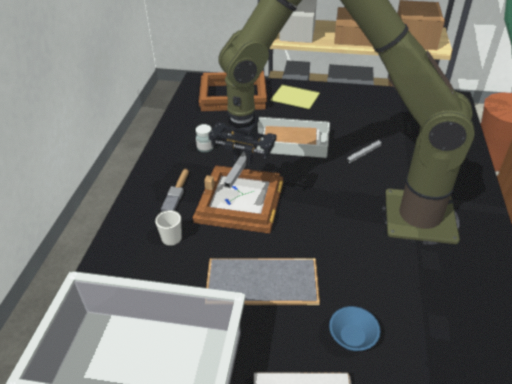

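The bar is lifted and the deckle stays shut. I'll turn it +109° (keeps joint 7 clear of its limit) on the way to the felt.

```bash
python3 -m crank '[0,0,0.2,0,0,0,0.3, 0,-0.1,0.5,0,0,0,0.9, 0,-0.2,0.8,0,0,0,1.6, 0,-0.4,1.2,0,0,0,2.3, 0,-0.5,1.6,0,0,0,3, 0,-0.6,2,0,0,0,3.7, 0,-0.8,2.4,0,0,0,4.4, 0,-0.9,2.8,0,0,0,5.1, 0,-1,3.1,0,0,0,5.8, 0,-1.1,3.3,0,0,0,6.4, 0,-1.2,3.4,0,0,0,6.7, 0,-1.2,3.4,0,0,0,6.8]' 50
python3 - <<'E'
from h import *
print(get_state()['qpos'])
E
python3 -m crank '[0,0,0.2,0,0,0,0.3, 0,-0.1,0.5,0,0,0,0.9, 0,-0.2,0.8,0,0,0,1.6, 0,-0.3,1.1,0,0,0,2.3, 0,-0.4,1.4,0,0,0,3, 0,-0.5,1.7,0,0,0,3.7, 0,-0.6,2,0,0,0,4.4, 0,-0.7,2.2,0,0,0,5.1, 0,-0.8,2.4,0,0,0,5.8, 0,-0.9,2.5,0,0,0,6.4, 0,-0.91,2.54,0,0,0,6.86, 0,-0.91,2.54,0,0,0,6.86]'
python3 -m crank '[0,0,0,-0.1,0,0,0, 0,0,0,-0.3,0,0,0, 0,0,0,-0.6,0,0,0, 0,0,0,-0.9,0,0,0, 0,0,0,-1,0,0,0, 0,0,0,-1,0,0,0]'
python3 - <<'E'
from h import *
s=get_state();print(s['qpos'],s['eef_pos'],s['ee_rot'],s['force'])
snap('top','t3');snap('side','s3');snap('wrist','w3')
E
```

```text
time: 6.25
eef_pos: [0.4885, 0.1946, 0.1715]
ee_rot: [[-0.679, 0.734, -0.002], [0.734, 0.679, 0.0], [0.001, -0.001, -1.0]]
force: [-0.2, 0.8, -4.0]
gripper_width: 0.24
[-0.10049612  0.7327135  -0.61045256  1.92346149  0.64386508  0.69055774
 -0.35827087]
time: 7.45
eef_pos: [0.4448, 0.3206, 0.1715]
ee_rot: [[-0.992, -0.13, -0.0], [-0.13, 0.992, 0.0], [0.0, 0.0, -1.0]]
force: [-0.2, 0.8, -4.8]
gripper_width: 0.245
time: 8.05
eef_pos: [0.444, 0.3197, 0.1203]
ee_rot: [[-0.992, -0.129, -0.002], [-0.129, 0.992, -0.002], [0.002, -0.001, -1.0]]
force: [-0.1, -1.3, -4.5]
gripper_width: 0.247
[-0.26449758  0.89011555 -0.78174986  1.8879003   0.90683181  0.76827132
  0.13250509] [0.44401637 0.31967256 0.12032764] [[-0.99162466 -0.12913866 -0.00193228]
 [-0.12913557  0.99162558 -0.00164884]
 [ 0.00212903 -0.0013855  -0.99999677]] [-0.07064155 -1.28539965 -4.51031775]
```

View pics/w3.png

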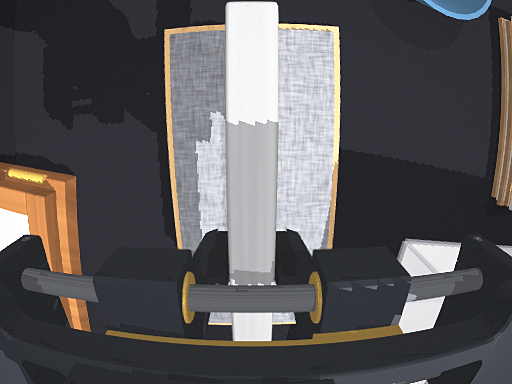

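View pics/s3.png

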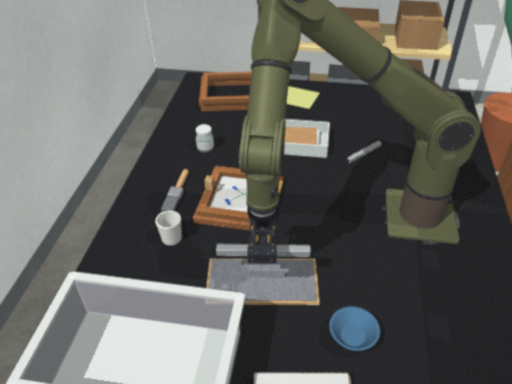

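The bar is centred over the felt and parallel to it. The fingertips stand about 2 mm below its underside, so I'll descend to just above felt contact and release there.

```bash
python3 -m crank '[0,0,0,-0.2,0,0,0, 0,0,0,-0.5,0,0,0, 0,0,0,-0.9,0,0,0, 0,0,0,-1.3,0,0,0, 0,0,0,-1.6,0,0,0, 0,0,0,-1.8,0,0,0, 0,0,0,-1.9,0,0,0, 0,0,0,-1.95,0,0,0, 0,0,0,-1.97,0,0,0, 0,0,0,-1.97,0,0,0, 0,0,0,-1.97,0,0,0]'
```

```text
time: 9.3
eef_pos: [0.4449, 0.3205, 0.0238]
ee_rot: [[-0.992, -0.129, 0.001], [-0.129, 0.992, 0.001], [-0.001, 0.001, -1.0]]
force: [-0.0, -1.3, -4.8]
gripper_width: 0.244
```

```bash
python3 -m crank '[0,0,0,-0.02,0,0,0, 0,0,0,-0.04,0,0,0, 0,0,0,-0.06,0,0,0, 0,0,0,-0.06,0,0,0, 0,0,0,-0.06,0,0,0]' 20
```

```text
time: 9.8
eef_pos: [0.4447, 0.3203, 0.0205]
ee_rot: [[-0.992, -0.129, 0.0], [-0.129, 0.992, 0.0], [-0.0, 0.0, -1.0]]
force: [-0.3, -1.5, 0.9]
gripper_width: 0.246
```

```bash
python3 -m crank '[0.27,0,0,0,0,0,0, 0.29,0,0,0,0,0,0, 0.32,0,0,0.01,0,0,0, 0.4,0,0,0.02,0,0,0, 0.5,0,0,0.03,0,0,0, 0.5,0,0,0.03,0,0,0]' 3
python3 -m crank '[0.5,0,0,0.1,0,0,0, 0.5,0,0,0.3,0,0,0, 0.5,0,0,0.7,0,0,0, 0.5,0,0,1.2,0,0,0, 0.6,0,0,1.8,0,0,0, 0.6,0,0,2.4,0,0,0, 0.6,0,0,2.6,0,0,0, 0.6,0,0,2.6,0,0,0]'
python3 - <<'E'
from h import *
s=get_state();print(s['qpos'],s['eef_pos'],s['ee_rot'],s['force'])
snap('side','s4');snap('wrist','w4')
E
```

```text
time: 10.4
eef_pos: [0.4446, 0.3203, 0.0218]
ee_rot: [[-0.992, -0.129, 0.0], [-0.129, 0.992, 0.0], [-0.0, 0.0, -1.0]]
force: [-0.6, -0.5, 0.4]
gripper_width: 0.502
time: 11.2
eef_pos: [0.4452, 0.3209, 0.1533]
ee_rot: [[-0.992, -0.129, 0.002], [-0.129, 0.992, 0.002], [-0.003, 0.002, -1.0]]
force: [0.2, -0.4, 0.5]
gripper_width: 0.598
[-0.24284451  0.8442319  -0.8205936   1.86795933  0.84742798  0.81840815
  0.18128304] [0.44521015 0.32086074 0.15332397] [[-0.99166849 -0.12879291  0.00244747]
 [-0.12878803  0.99167001  0.0020567 ]
 [-0.00269197  0.00172436 -0.99999489]] [ 0.24026195 -0.37280664  0.46044047]
```

View pics/w4.png

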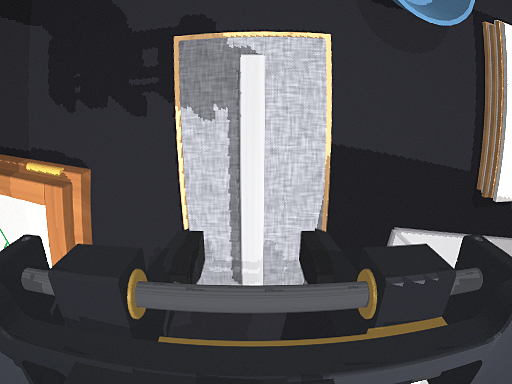

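View pics/s4.png

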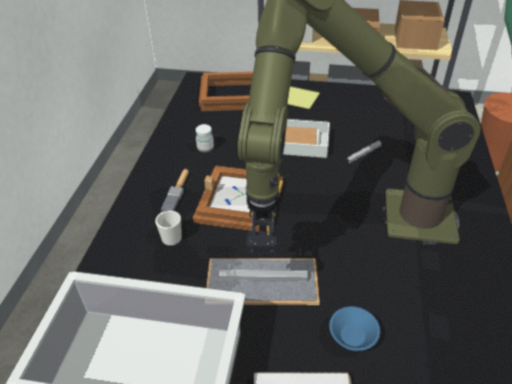

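The bar lies flat and centred on the felt. Now to above the knob.

```bash
python3 -m crank '[0.6,0.2,-0.3,0,0,0,-0.1, 0.6,0.5,-0.8,0,0,0,-0.2, 0.6,0.9,-1.4,0,0,0,-0.3, 0.6,1.3,-2,0,0,0,-0.5, 0.6,1.8,-2.6,0,0,0,-0.6, 0.6,2.3,-3.3,0,0,0,-0.7, 0.6,2.8,-4,0,0,0,-0.8, 0.6,3.3,-4.7,0,0,0,-0.9, 0.6,3.7,-5.3,0,0,0,-1, 0.6,4.1,-5.8,0,0,0,-1.1, 0.6,4.3,-6.1,0,0,0,-1.2, 0.6,4.32,-6.18,0,0,0,-1.2]'
python3 -m crank '[0.6,0,0,0,0,0,0,0.6,0,0,0,0,0,0,0.6,0,0,0,0,0,0]'
python3 - <<'E'
from h import *
s=get_state();print(s['qpos'],s['eef_pos'],s['ee_rot'],s['force'])
c=camera_params('wrist');snap('wrist','w5');snap('top','t5')
p=cv2.imread('pics/w5.png')
import pickle;pickle.dump(c,open('pics/c5.pkl','wb'))
E
```

```text
time: 12.5
eef_pos: [0.6608, 0.0079, 0.1492]
ee_rot: [[-0.999, 0.043, -0.002], [0.043, 0.999, -0.002], [0.002, -0.002, -1.0]]
force: [-0.4, -0.8, 0.1]
gripper_width: 0.597
time: 12.8
eef_pos: [0.6598, 0.0131, 0.1517]
ee_rot: [[-0.999, 0.035, -0.001], [0.035, 0.999, 0.001], [0.001, 0.001, -1.0]]
force: [-0.1, -0.3, -0.0]
gripper_width: 0.602
[ 0.31445426  0.96730824 -0.82798441  1.51400995  0.79098387  1.01957988
  0.80909765] [0.65978661 0.01311521 0.15166588] [[-9.99383979e-01  3.50866525e-02 -7.67361394e-04]
 [ 3.50860702e-02  9.99384006e-01  7.59572329e-04]
 [ 7.93539555e-04  7.32180721e-04 -9.99999417e-01]] [-0.08299217 -0.26374878 -0.00931338]
```

View pics/w5.png

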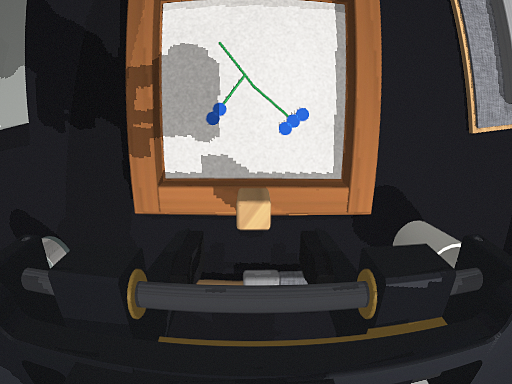

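View pics/t5.png

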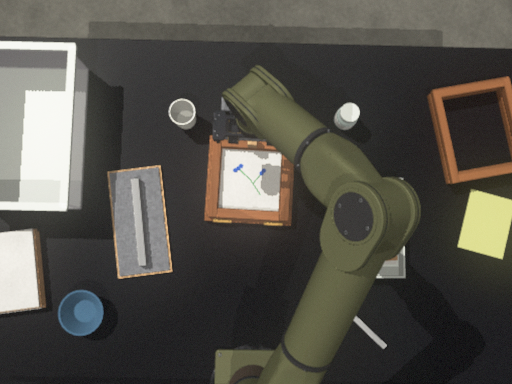

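Run:
```python
from h import *
import pickle;c=pickle.load(open('pics/c5.pkl','rb'))
p=cv2.imread('pics/w5.png');cv2.imwrite('pics/w5z.png',cv2.resize(p[170:250,200:310],None,fx=7,fy=7))
for u,v in((237,206),(271,206),(270,230),(237,230),(238,187),(269,187)):print(u,v,fe(u,v,.084,c))
```

```text
237 206 [0.65712333 0.00220951]
271 206 [0.65800225 0.0270991 ]
270 230 [0.67718461 0.02609538]
237 230 [0.67629808 0.00121448]
238 187 [0.64272962 0.0036438 ]
269 187 [0.64350778 0.02588879]
```

View pics/w5z.png

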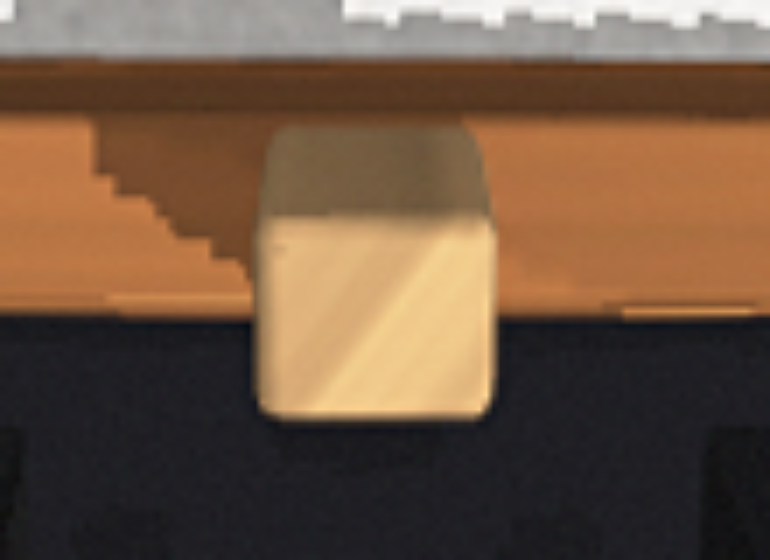

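The knob's top face spans columns 236–271 and rows 201–230, giving x≈0.663–0.665, y≈0.014, centred between the jaws. Descending with a +3 mm shift in x.

```bash
python3 -m crank '[0.6,0.03,0,-0.3,0,0,0, 0.6,0.06,0,-0.6,0,0,0, 0.6,0.06,0,-1,0,0,0, 0.6,0.06,0,-1.3,0,0,0, 0.6,0.06,0,-1.6,0,0,0, 0.6,0.06,0,-1.8,0,0,0, 0.6,0.06,0,-1.85,0,0,0, 0.6,0.06,0,-1.85,0,0,0, 0.6,0.06,0,-1.85,0,0,0]'
python3 -m crank '[0,0,0,0,0,0,0,0,0,0,0,0,0,0,0,0,0,0,0,0,0,0,0,0,0,0,0,0,0,0,0,0,0,0,0,0,0,0,0,0,0,0]' 30
python3 - <<'E'
from h import *
s=get_state();print(s['qpos'],s['eef_pos'],s['force'],s['moment'])
snap('wrist','w6')
E
```

```text
time: 13.8
eef_pos: [0.6642, 0.0115, 0.06]
ee_rot: [[-0.999, 0.038, 0.001], [0.038, 0.999, 0.0], [-0.001, 0.001, -1.0]]
force: [0.7, -0.1, -0.2]
gripper_width: 0.598
time: 14.4
eef_pos: [0.664, 0.0141, 0.0596]
ee_rot: [[-0.999, 0.037, 0.001], [0.037, 0.999, 0.004], [-0.001, 0.005, -1.0]]
force: [0.7, 4.7, -0.3]
gripper_width: 0.291
[ 0.28461727  1.08431231 -0.7583012   1.54023355  0.89260469  0.88878643
  0.73928645] [0.66395415 0.01412065 0.05963602] [ 0.74623765  4.71873727 -0.32841055] [ 1.08513495 -0.26640006 -0.10118263]
```

View pics/w6.png

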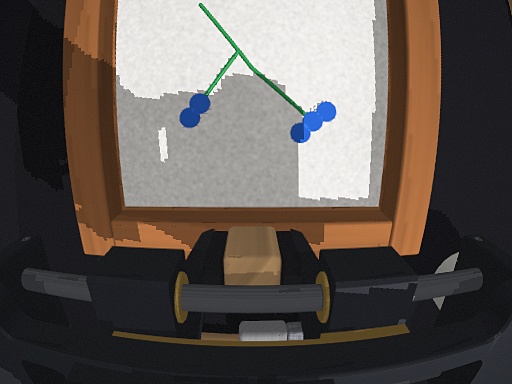

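Run:
```python
import numpy as np
r,h=.2085,.0356;y=np.radians(-2.1)
for n in [.25,.75,1.25,1.75,2.25,2.75,3.25,3.75,4.25,4.75,5.25,5.5,5.625,5.75]:
    t=np.radians(8*n);d=r*np.cos(t)-h*np.sin(t)-r;z=r*np.sin(t)+h*np.cos(t)-h
    print(n,np.round([d*np.cos(y)/.05,d*np.sin(y)/.05,z/.05,-n*.037,-n],3))
```

```text
0.25 [-0.027  0.001  0.145 -0.009 -0.25 ]
0.75 [-0.097  0.004  0.432 -0.028 -0.75 ]
1.25 [-0.187  0.007  0.713 -0.046 -1.25 ]
1.75 [-0.296  0.011  0.988 -0.065 -1.75 ]
2.25 [-0.424  0.016  1.254 -0.083 -2.25 ]
2.75 [-0.57   0.021  1.51  -0.102 -2.75 ]
3.25 [-0.734  0.027  1.756 -0.12  -3.25 ]
3.75 [-0.914  0.034  1.99  -0.139 -3.75 ]
4.25 [-1.11   0.041  2.21  -0.157 -4.25 ]
4.75 [-1.321  0.048  2.416 -0.176 -4.75 ]
5.25 [-1.546  0.057  2.607 -0.194 -5.25 ]
5.5 [-1.664  0.061  2.697 -0.204 -5.5  ]
5.625 [-1.724  0.063  2.74  -0.208 -5.625]
5.75 [-1.784  0.065  2.782 -0.213 -5.75 ]
```

First part: raise to about 14° and check forces.

```bash
python3 -m crank '[0,-0.03,0.03,0.15,-0.01,-0.25,0, 0,-0.06,0.03,0.29,-0.02,-0.5,0, 0,-0.1,0.03,0.43,-0.03,-0.75,0, 0,-0.14,0.03,0.57,-0.04,-1,0, 0,-0.19,0.04,0.71,-0.05,-1.25,0, 0,-0.24,0.04,0.85,-0.06,-1.5,0, 0,-0.3,0.04,0.99,-0.07,-1.75,0, 0,-0.3,0.04,0.99,-0.07,-1.75,0, 0,-0.3,0.04,0.99,-0.07,-1.75,0]' 40
python3 - <<'E'
from h import *
s=get_state();print(s['qpos'],s['eef_pos'],s['force'],s['moment'])
snap('side','s7')
E
```

```text
time: 15.35
eef_pos: [0.649, 0.0148, 0.109]
ee_rot: [[-0.97, 0.037, 0.242], [0.036, 0.999, -0.007], [-0.242, 0.002, -0.97]]
force: [1.4, 4.1, -3.1]
gripper_width: 0.292
[ 0.24791893  0.90385235 -0.63353985  1.8277862   1.17601308  0.56685596
  0.37685147] [0.6490055  0.01475348 0.10902652] [ 1.37393073  4.06560183 -3.05671968] [ 1.02474703 -0.15522261  0.1727927 ]
```

View pics/s7.png

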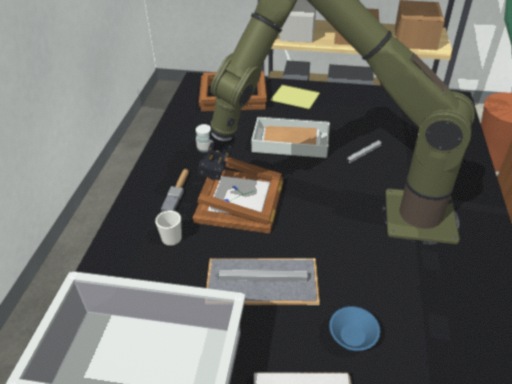

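```bash
python3 -m crank '[0,-0.06,0,0.13,-0.01,-0.25,0, 0,-0.13,0,0.27,-0.02,-0.5,0, 0,-0.2,0.01,0.4,-0.03,-0.75,0, 0,-0.27,0.01,0.52,-0.04,-1,0, 0,-0.35,0.01,0.65,-0.05,-1.25,0, 0,-0.44,0.02,0.77,-0.06,-1.5,0, 0,-0.44,0.02,0.77,-0.06,-1.5,0]'
python3 - <<'E'
from h import *
s=get_state();print(s['qpos'],s['eef_pos'],s['force'],s['moment'])
E
```

```text
time: 16.1
eef_pos: [0.6268, 0.0156, 0.1475]
ee_rot: [[-0.898, 0.036, 0.439], [0.032, 0.999, -0.015], [-0.439, 0.001, -0.898]]
force: [2.0, 4.1, -1.6]
gripper_width: 0.291
[ 0.20829145  0.79426467 -0.56600518  2.07384796  1.84149312  0.47661962
 -0.34116506] [0.62679046 0.01557156 0.14749128] [ 1.95959856  4.08191761 -1.55408831] [1.2109498  0.03143471 0.43606117]
```

```bash
python3 -m crank '[0,-0.09,0,0.12,-0.01,-0.25,0, 0,-0.18,0.01,0.23,-0.02,-0.5,0, 0,-0.28,0.01,0.34,-0.03,-0.75,0, 0,-0.38,0.01,0.45,-0.04,-1,0, 0,-0.48,0.02,0.56,-0.05,-1.25,0, 0,-0.59,0.02,0.66,-0.06,-1.5,0, 0,-0.59,0.02,0.66,-0.06,-1.5,0]'
python3 - <<'E'
from h import *
s=get_state();print(s['qpos'],s['eef_pos'],s['force'],s['moment'])
E
```

```text
time: 16.8
eef_pos: [0.5973, 0.0167, 0.18]
ee_rot: [[-0.787, 0.035, 0.616], [0.027, 0.999, -0.022], [-0.616, -0.001, -0.788]]
force: [1.8, 5.7, -2.5]
gripper_width: 0.289
[ 0.29960758  0.80956524 -0.781294    2.31362825  2.24877424  0.83333879
 -0.76331723] [0.59734022 0.01674883 0.18001183] [ 1.83350266  5.66569088 -2.49043824] [1.32561734 0.33674101 0.81658739]
```

```bash
python3 -m crank '[0,-0.11,0,0.1,-0.01,-0.25,0, 0,-0.22,0.01,0.19,-0.02,-0.5,0, 0,-0.34,0.01,0.28,-0.03,-0.75,0, 0,-0.4,0.02,0.32,-0.03,-0.87,0, 0,-0.4,0.02,0.32,-0.03,-0.87,0, 0,-0.4,0.02,0.32,-0.03,-0.87,0, 0,-0.4,0.02,0.32,-0.03,-0.87,0]'
python3 - <<'E'
from h import *
s=get_state();print(s['qpos'],s['eef_pos'],s['force'],s['moment'])
z=s['ee_rot'][:,2];print('tilt',np.degrees(np.arctan2(np.hypot(z[0],z[1]),-z[2])))
snap('side','s8');snap('top','t8');snap('wrist','w8')
E
```

```text
time: 17.5
eef_pos: [0.5778, 0.0175, 0.1955]
ee_rot: [[-0.708, 0.036, 0.706], [0.025, 0.999, -0.026], [-0.706, -0.001, -0.708]]
force: [-0.1, 5.5, -2.4]
gripper_width: 0.293
[ 0.2891291   0.8417256  -0.83819556  2.4575291   2.37381262  1.08273402
 -0.92768444] [0.57781781 0.01751923 0.19552036] [-0.07528608  5.51681671 -2.38249394] [1.18328683 0.70416189 1.03911236]
tilt 44.91466099248981
```

View pics/s8.png

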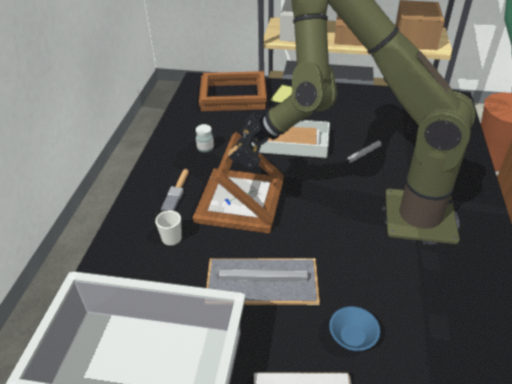

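View pics/w8.png

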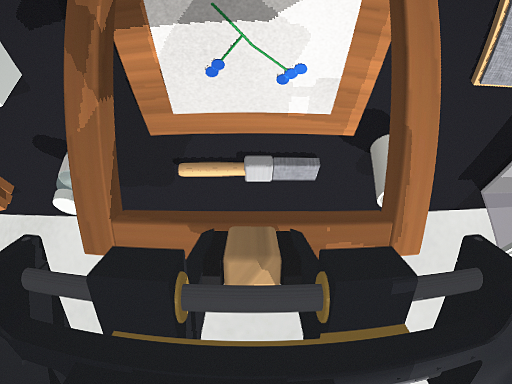

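View pics/t8.png

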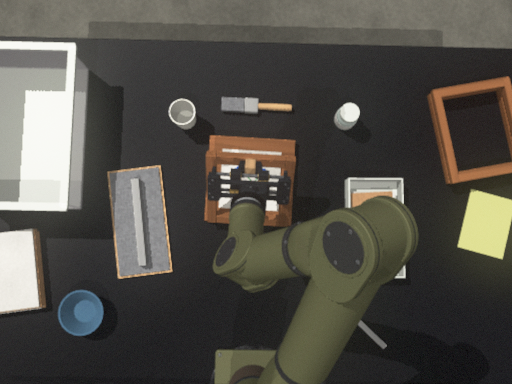

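All matches: the deckle stands open, held by the knob, with the bar on the felt and the brush, cup, jar and tray unmoved. I'll measure the deckle angle from depth.

```bash
python3 - <<'E'
from h import *
s=get_state();c=camera_params('wrist');K=c['mtx'];T=c['world_from_camera']
d=np.load('pics/w8.npy');p=cv2.imread('pics/w8.png')
def cloud(us,vs):
    z=d[vs,us];a=(us-K[0,2])/K[0,0];b=(vs-K[1,2])/K[1,1];r=np.hypot(a,b);t=np.tan(r)/r
    return np.stack([a*t*z,-b*t*z,-z],-1)@T[:3,:3].T+T[:3,3]
for nm,(u0,u1,v0,v1) in {'L':(78,102,60,200),'R':(400,430,60,200),'far':(130,190,222,240),'far2':(320,390,222,240)}.items():
    vs,us=[a.ravel() for a in np.mgrid[v0:v1:3,u0:u1:3]]; ok=d[vs,us]>0; P=cloud(us[ok],vs[ok]); print(nm,np.round(P.mean(0),3))
    globals()[nm]=P
A=np.vstack([L,R,far,far2])
for _ in range(4):
    m=A.mean(0);n=np.linalg.svd(A-m,full_matrices=False)[2][2];e=(A-m)@n;k=abs(e)<max(.0025,2*e.std()) ;A=A[k]
n*=np.sign(n[2]);print('plane tilt',np.degrees(np.arccos(n[2])),n,e.std(),len(A))
# knob-based angle: knob point from TCP (grasp pt offset as at shut)
E
python3 - <<'E'
from h import *
d=np.load('pics/side0.npy')
c=camera_params('side');K=c['mtx'];T=c['world_from_camera']
p=cv2.imread('pics/s8.png');d=np.load('pics/s8.npy');hsv=cv2.cvtColor(p,cv2.COLOR_BGR2HSV)
vv,uu=np.mgrid[:384,:512];P=np.stack([(uu-K[0,2])/K[0,0]*d,-(vv-K[1,2])/K[1,1]*d,-d],-1)@T[:3,:3].T+T[:3,3]
m=(hsv[...,1]>100)&(hsv[...,0]<20)&(P[...,2]>.06)&(P[...,0]<.63)&(P[...,0]>.4)&(abs(P[...,1])<.16)&(d>0)
for lo,hi in((.05,.2),(-.2,-.04)):
    A=P[m&(P[...,1]>lo)&(P[...,1]<hi)];
    if len(A)<10: print(len(A));continue
    q=A-A.mean(0);v=np.linalg.svd(q,full_matrices=False)[2][0];print(len(A),v,'rail dir angle',np.degrees(np.arctan2(abs(v[2]),np.hypot(v[0],v[1]))))
E
```

```text
L [ 0.538 -0.074  0.139]
R [0.545 0.111 0.138]
far [ 0.581 -0.037  0.181]
far2 [0.585 0.077 0.181]
plane tilt 45.3144762241185 [-0.71041013  0.02838984  0.70321509] 0.0007353763779790881 1049
683 [ 0.68606548 -0.18698945  0.70309964] rail dir angle 44.676220921116936
275 [-0.7068604  -0.02824293 -0.70678901] rail dir angle 44.97425735269485
```

```bash
python3 -m crank '[0,0,0,0,0,0,0,0,0,0,0,0,0,0,0,0,0,0,0,0,0]'
python3 - <<'E'
from h import *
d=np.load('pics/t8.npy')
for u,v in((136,185),(139,222),(142,260)):print(pt('top',u,v,d=d[v,u]))
print(close_job())
E
```

```text
time: 17.95
eef_pos: [0.5778, 0.0175, 0.1955]
ee_rot: [[-0.708, 0.036, 0.706], [0.025, 0.999, -0.026], [-0.706, -0.001, -0.708]]
force: [1.6, 6.8, -2.6]
gripper_width: 0.289
[0.54347455 0.32917543 0.03597208]
[0.44232618 0.3170093  0.03511694]
[0.33968955 0.30504044 0.03355188]
the job is handed in; nothing more can be done
None
```

I did the job in the order asked and handed it in at about 18 s, with the gripper still holding the deckle open at 45 degrees.

- **Bar:** I lifted the larger hold-down bar off the shut deckle, laid it flat and central on the felt board, and let go. Its top measured 34–36 mm above the table; 34 mm is what a bar lying flat there should read.
- **Deckle:** I gripped the wooden knob and swung the frame up about its hinge. The tool tilt reads 44.9°. The camera depth checks gave 45.3° from the wrist view and 44.7–45.0° from the side view, so they agree to within 0.6°.
- **Forces:** The readings I took stayed under 8 N. About 5–7 N of that is a steady sideways push at the knob, from a small misalignment in the grip.
- **Everything else:** In the last pictures the tray, jar, cup and brush look where they were. I saw no contact with the sheet.

No check failed.

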